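Copy a sample pad's width with the trimmer's back gauge

ROBOT

A 6-joint arm with a two-finger parallel gripper is mounted at the origin on a cart in front of the work surface, level with it; the furniture and walls round the work are solid. World frame = base frame: x ahead of the robot, y to its left, z up, the work surface at z = 0. Lengths are in m, angles in rad, forces in N, time in s.
With the tool pointing down it reaches from about 0.35 to 0.975 m from the base axis. Payload 17.4 kg.
Tool frame: the origin (TCP) lies on the mounting face of the last link; the fingertips stand 173 mm ahead of it and the grasp point (between the pads) lies 155 mm ahead of it (bot.tip_reach is the distance from the TCP to the fingertips, in m); z points along the fingers, y is the line along which they close (so a half turn about z gives the same grasp; the last joint's range is limited). The gripper opens to 85 mm and grips with 20 to 120 N. Pads are 22 mm wide; open, the fingers measure 114 mm over their backs; the gripper's body (76 mm by 85 mm) begins 54 mm behind the grasp point. The pads swing forward as they close: fully open they stand 13 mm farther back than shut.
Start: joints at [1.144, 0.116, 1.442, -0, 1.584, -0.038], TCP at [0.256, 0.625, 0.405] pointing down, gripper open.
Joint ranges: [-2.83, 2.83], [-0.83, 2.19], [0.07, 2.5], [-1.14, 4.28], [0.01, 3], [-2.97, 2.97]. Speed limits (rad/s): [1.89, 1.89, 2.22, 3.14, 3.14, 3.14].

INTERFACE

Orientations are given as a unit quaternion [x, y, z, w].
In Python, from cell import bot, snapshot gives the robot as it stands (bot), with the cameras as plain functions.
- The arm moves only by the shell command python3 steer.py 'ROWS' [OPENING] [FORCE]. ROWS is one flat JSON list of numbers that holds 1 to 10 rows one after another, with no inner brackets; each row has 6 numbers: dx, dy, dz in m, then a rotation vector rx, ry, rz in rad; each row is the pose to reach, as a shift and turn from the pose commanded when the command began, along the tool's axes at that moment; what a row does not reach only later rows make up. A row lasts 1/12 s, in which the tool goes at most 0.0417 m and 0.125 rad, less where a joint would pass 70% of its speed; a pose out of reach is approached as far as the arm can. OPENING is the opening from 0.0 (shut) to 1.0 (fully open), set as the command begins (- or left out keeps the last). The fingers move at their own pace and stop on an object; FORCE is the grip in N (left out, the last holds). Time passes only in rows, so rows that do not move let the fingers close. It prints the time, the measured TCP pose, the force, the opening and the grip force at its end. Input that does not fit is refused with a message, and nothing moves.
- bot.read_state(): the state, without advancing time (a new reading comes with each control period).
- snapshot(name): name is "scene" or "top"; returns a dict with "frame" (384x512x3 uint8, red, green, blue), "fx", "fy", "cx", "cy" (pixels), "cam_to_world" (4x4, takes a point from camera to world coordinates). Camera axes: x right, y up, looking along -z (the intrinsics and any distortion apply to the point x, -y, -z); pixel columns grow to the right and rows downward; lengths in m; the calibration is good to about 2 mm. A picture is of the moment at which its call begins. There is no depth.
- bot.job_done(): hands the job in; it is judged then, once.
The state is a dict: "t": time; "joints": joint angles; "dq": joint speeds; "joint_torque": joint torques, N m; "tool_pos": TCP position; "ee_rot": TCP orientation; "force": force on the tool from outside, world axes, zero at the start; "ft_torque": the same for the moment, N m; "width": opening from 0.0 (shut) to 1.0 (fully open); "grip_force": force on a finger pad.
Only numpy, scipy, OpenCV 4.12 (cv2) and the standard library are available. Lean on these libraries where they do the work, as an engineer would, in place of code of your own. Each camera call takes 0.05 s, during which the arm holds its last target. There are 200 camera calls.

TASK

Set the paper trimmer to copy the finished pad lying on its bed: slide the back gauge up to the pad and gently press it square and fully home between the gauge and the clear guard over the blade edge. Keep it there and lock the gauge by turning the recessed knob clockwise until it grips: snug, felt by the turn going stiff, never forced. Then let go, and leave the eraser lying on the bed where it is.

Things in the scene. Friction and masses are not known exactly. Their poses are not given: they have to be found in the camera images.
- trimmer: Desk guillotine, fixed: flat grey bed 250 (x) x 272 (y) mm, top 62 mm over the desk, turned up to 0.3 rad. Origin: centre of the underside, z up. Blade edge along its x axis at the -y side; blade arm down, does not move, under 90 mm high, black grip towards the robot. A 10 mm high aluminium side lay runs along y at x = 0.11 to 0.122.
- guard (a point): Foot of the clear upright finger guard that stands along the blade edge, 36 mm high and 236 mm long (x): middle of its face towards the bed (the plane y = -0.138 in the trimmer's frame), on the bed's top. The pad's edge belongs against this face.
- pad: Loose finished pad of paper, brown card cover, dark glued spine strip at one short end, 148 (x) x 105 (y) x 12 mm, 100 to 200 g, long edge along the guard. Origin: centre of its underside. It starts 1 to 6 mm short of the guard and up to 0.015 rad out of square; it slides at 1 to 2 N. Home, its origin is at y = -0.0855 in the trimmer's frame.
- gauge: Back gauge on a track in the bed: slides only along the trimmer's y axis (-y is towards the pad), axes parallel to the trimmer's, drag 1.5 N while unlocked. Origin: on the knob's axis at the height of the bed's top. Push and pull it by the gripped knob. Gap from its stop to the pad at the start: 20 to 70 mm. Hold it at 6 to 15 N against the pad while locking.
- stop_face (a point): On the gauge: middle of the front face (towards -y) of its stop, an aluminium bar 150 mm along x and 18 mm high; 56 mm in -y from the gauge's origin, at the bed's top. This face meets the pad.
- cup_rim (a point): On the gauge: centre of the rim of the round black cup that surrounds the knob, 31 mm over the bed. Cup inner diameter 74, outer 86 mm; its floor is 7 mm over the bed. The fingers must go in nearly closed (outside width under 70 mm): 30 mm between the knob's bar and the wall on each side.
- knob_top (a point): Middle of the top of the knob's bar, on the turning axis, 31.5 mm over the bed, level with the cup's rim. The grey bar is 46 mm long, 14 mm thick and 21 mm high and stands on a disc of radius 25 mm (top 10.5 mm over the bed). This point's x axis lies along the bar.
- lock_knob (a joint): Knob angle, rad: 0 = bar along the gauge's x; grows clockwise from above (tightens); starts at 0.1 to 0.5. Loose drag even: 0.22 N m moving, 0 to 0.1 at a pause (take it in the first 0.2 rad). 0.25 to 1.4 rad on, unseen, a rubber foot meets the track; torque then rises 0.8 N m per rad. Right: a rise of 0.09 to 0.19 N m over the loose drag (foot force 12 to 28 N); aim at 0.14. Stays where left.
- eraser: White eraser in a blue card sleeve, 23 x 52 x 13 mm, loose on the front left corner of the bed; a bystander.

How it is judged:
On the way, in this order (a step that is already met when the one before it is completed fails the run):
1. the gauge is up against the pad and the pad home against the guard, within 2 mm each and square within 0.02 rad, pressed home with more than 3 N (y of pad in the frame of gauge above -0.1105 m and y of pad in the frame of trimmer below -0.0835 m and angle between the x axis of pad and the x axis of trimmer, either way round below 0.02 rad and contact force between pad and gauge above 3 N), for 0.2 s.
2. the knob has been tightened: its foot presses on the track with over 12 N, the pad still home (y of pad in the frame of gauge above -0.1105 m and y of pad in the frame of trimmer below -0.0835 m and angle between the x axis of pad and the x axis of trimmer, either way round below 0.02 rad and contact force between gauge and trimmer above 12 N), for 0.2 s.
At the end, for the whole second after the job is handed in: The pad lies at rest within 2 mm of the guard, square to it within 0.02 rad, the gauge's stop is within 2 mm of the pad, and the knob is locked with its foot pressing 12 to 28 N on the track (all of step 2 and contact force between gauge and trimmer below 28 N and linear speed of pad below 0.01 m/s); the robot touches nothing.
It fails at once if the gauge squeezes or shoves the pad with more than 25 N (contact force between pad and gauge above 25 N).
It fails at once if the knob is forced: its foot presses on the track with more than 28 N (contact force between gauge and trimmer above 28 N).
It fails at once if the eraser is pushed more than 30 mm (distance of eraser from where it was at the start of the episode above 0.03 m).
It also fails if it takes over 64 s, if anything falls off the work surface, if the arm or the gripper's body presses on something with over 40 N, if the wrist force passes 120 N, or if a joint passes its speed limit or range.

## Working session

There is one attempt and no reset: what is moved stays moved. The work goes in short steps, Python scripts to look and compute and a shell command to move; the robot and the scene stay as the last step left them, time stands still between calls to the robot, and variables do not carry over. Pictures are saved under pics/ and viewed, at most 10 in all, crops included, and the job is handed in when it is done.

```bash
ls; mkdir -p pics
python3 - <<'E'
from cell import bot, snapshot
import cv2, numpy as np, pickle
s=bot.read_state(); print({k:np.round(v,3) for k,v in s.items()}, bot.tip_reach)
d={}
for n in("scene","top"):
    p=snapshot(n); d[n]=p; cv2.imwrite(f"pics/{n}0.png",p["frame"][:,:,::-1]); print(n,p["fx"],p["fy"],p["cx"],p["cy"],[k for k in p]); print(np.round(p["cam_to_world"],3))
pickle.dump(d,open("s0.pkl","wb"))
E
```

```text
cell.py
pics
steer.py
{'t': np.float64(0.0), 'joints': array([ 1.144,  0.116,  1.442, -0.   ,  1.584, -0.038]), 'dq': array([ 0.002, -0.001, -0.   ,  0.001, -0.002, -0.   ]), 'joint_torque': array([ 2.0000e-03, -7.3200e+01, -6.3249e+01,  0.0000e+00,  6.0000e-03,
       -0.0000e+00]), 'tool_pos': array([0.256, 0.625, 0.404]), 'ee_rot': array([ 0.193,  0.981, -0.001, -0.   ]), 'force': array([ 0.917, -0.475,  0.352]), 'ft_torque': array([ 0.044, -0.039, -0.068]), 'grip_force': np.float64(0.0), 'width': np.float64(1.0)} 0.1734
scene 415.53716675262626 415.53716675262626 258.7820478544649 202.6363175268616 ['frame', 'fx', 'fy', 'cx', 'cy', 'cam_to_world']
[[ 0.441  0.663 -0.605 -0.001]
 [-0.897  0.31  -0.314 -0.169]
 [-0.02   0.682  0.731  0.71 ]
 [ 0.     0.     0.     1.   ]]
top 493.8052706476262 493.8052706476262 266.1437328762173 191.52257548955035 ['frame', 'fx', 'fy', 'cx', 'cy', 'cam_to_world']
[[ 0.     0.995 -0.103  0.445]
 [-0.999 -0.004 -0.038  0.1  ]
 [-0.038  0.103  0.994  0.935]
 [ 0.     0.     0.     1.   ]]
```

View pics/scene0.png

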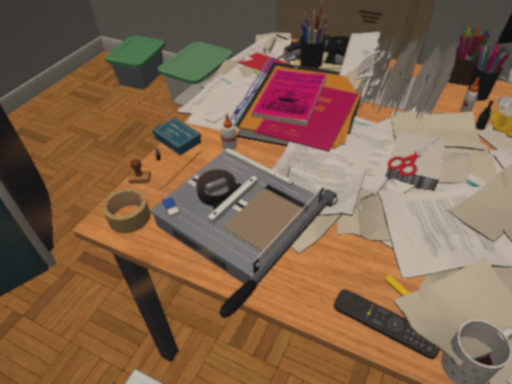

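View pics/top0.png

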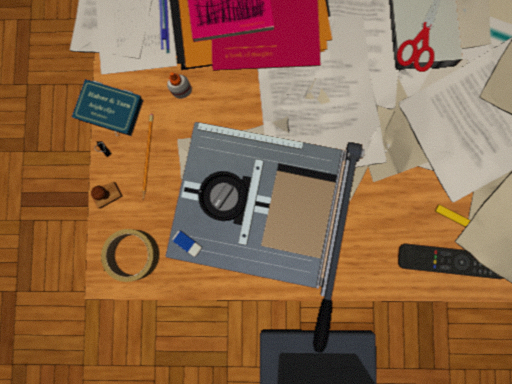

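The top view shows the trimmer with its black cup at about (224,196), stop bar (250,202), pad (300,212), guard/blade along (335,220) and eraser (187,243). The scene view shows the same, with the cup at (216,186). Next I'll enlarge both.

Run:
```python
import cv2,pickle,numpy as np
d=pickle.load(open("s0.pkl","rb"))
a=d["top"]["frame"][115:295,160:370,::-1]; b=d["scene"]["frame"][145:285,145:345,::-1]
cv2.imwrite("pics/c1.png",cv2.resize(a,None,fx=3.3,fy=3.3,interpolation=cv2.INTER_CUBIC))
cv2.imwrite("pics/c2.png",cv2.resize(b,None,fx=4,fy=4,interpolation=cv2.INTER_CUBIC))
```

```text
(no output)
```

View pics/c1.png

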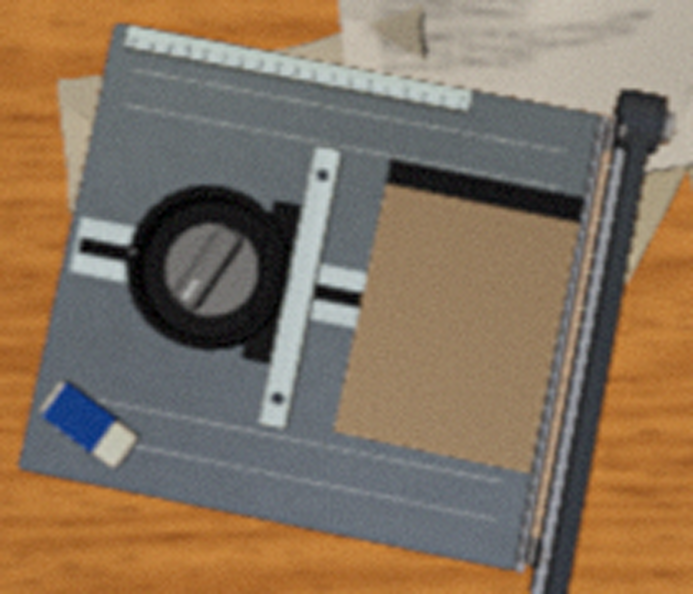

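View pics/c2.png

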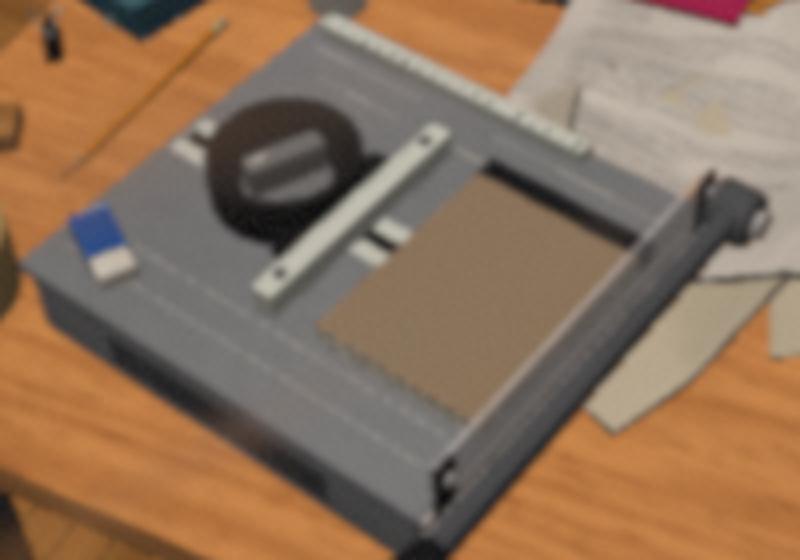

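The crops show the knob bar from about crop (187,297) to (232,235), roughly 0.38 rad clockwise of the stop bar. The stop bar runs (272,425) to (327,150) and the gap to the pad is about 20 px. Now I'll measure it.

```bash
cat > h.py <<'E'
import cv2,numpy as np
def ray(p,uv):
    T=p["cam_to_world"]; d=T[:3,:3]@np.array([(uv[0]-p["cx"])/p["fx"],-(uv[1]-p["cy"])/p["fy"],-1]); return T[:3,3],d/np.linalg.norm(d)
def onz(p,uv,z):
    o,d=ray(p,uv); return o+d*(z-o[2])/d[2]
def tri(p,a,q,b):
    o,d=ray(p,a);O,D=ray(q,b); s=np.linalg.lstsq(np.c_[d,-D],O-o,rcond=None)[0]
    P,Q=o+d*s[0],O+D*s[1]; return (P+Q)/2,np.linalg.norm(P-Q)
def comp(m,xy):
    n,l,st,c=cv2.connectedComponentsWithStats(m.astype(np.uint8))
    ys,xs=np.nonzero(l); i=np.argmin((xs-xy[0])**2+(ys-xy[1])**2); return (l==l[ys[i],xs[i]]).astype(np.uint8)
def cnt(m): return max(cv2.findContours(m,cv2.RETR_EXTERNAL,cv2.CHAIN_APPROX_NONE)[0],key=cv2.contourArea)
E
python3 - <<'E'
from h import *
import pickle
d=pickle.load(open("s0.pkl","rb")); np.set_printoptions(precision=4,suppress=True)
T,S=d["top"],d["scene"]; R={}
for n,p,bx,px,cx in(("t",T,(250,202),(296,214),(203,196)),("s",S,(232,198),(262,218),(199,186))):
    h=cv2.cvtColor(p["frame"],cv2.COLOR_RGB2HSV).astype(int)
    bar=comp((h[...,2]>150)&(h[...,1]<45),bx)
    pad=comp((h[...,1]>60)&(h[...,0]<22)&(h[...,2]>90)&(h[...,1]<130),px)
    cup=comp(h[...,2]<70,cx)
    cup=cv2.morphologyEx(cup,cv2.MORPH_CLOSE,np.ones((3,3)))
    print(n,bar.sum(),pad.sum(),cup.sum())
    r=cv2.minAreaRect(cnt(bar)); print(" bar",r)
    q=cv2.minAreaRect(cnt(pad)); print(" pad",q, cv2.approxPolyDP(cnt(pad),4,True).reshape(-1,2).tolist())
    c=cnt(cup); print(" cup",cv2.boundingRect(c),cv2.fitEllipse(c))
    hole=[x for x in cv2.findContours(cup,cv2.RETR_CCOMP,cv2.CHAIN_APPROX_NONE)[0] if len(x)>30 and cv2.contourArea(x)<cv2.contourArea(c)-50]
    for x in hole: print(" hole",cv2.fitEllipse(x))
    b=cv2.boxPoints(r); b=b[np.argsort(b[:,1])]; R[n]=(b[:2].mean(0),b[2:].mean(0))
for k in 0,1: print(R["t"][k],R["s"][k],tri(T,R["t"][k],S,R["s"][k]))
a,b=[onz(T,R["t"][k],.08) for k in (0,1)]; print(a,b,np.linalg.norm(a-b),np.arctan2(*(a-b)[[1,0]]))
E
```

```text
t 613 4617 1610
 bar ((250.44032287597656, 201.59048461914062), (7.809442520141602, 85.32687377929688), 11.611486434936523)
 pad ((298.14007568359375, 213.92637634277344), (60.67552947998047, 76.92988586425781), 11.560131072998047) [[277, 171], [262, 245], [320, 257], [334, 182]]
 cup (184, 171, 67, 54) ((222.79360961914062, 195.81375122070312), (50.4943962097168, 61.42662811279297), 103.29827880859375)
 hole ((230.25045776367188, 200.38352966308594), (12.107831954956055, 27.932235717773438), 32.627593994140625)
 hole ((219.21066284179688, 193.6990509033203), (17.62155532836914, 29.10991859436035), 34.563194274902344)
s 301 2442 843
 bar ((232.38804626464844, 196.92559814453125), (5.194424629211426, 61.74627685546875), 47.64254379272461)
 pad ((262.7821350097656, 216.83531188964844), (44.35175323486328, 66.36457824707031), 42.79739761352539) [[265, 188], [225, 225], [261, 249], [301, 207]]
 cup (197, 171, 44, 38) ((215.8733673095703, 187.3243408203125), (33.15658187866211, 41.01200866699219), 64.75558471679688)
 hole ((219.59999084472656, 191.1168670654297), (7.284171104431152, 20.25618553161621), 70.7083511352539)
 hole ((215.00701904296875, 182.6097412109375), (8.318779945373535, 26.03950309753418), 68.41975402832031)
[259.0274 159.8002] [255.2019 176.1247] (array([0.5901, 0.1448, 0.0795]), np.float64(0.0005135914283461063))
[241.8533 243.3808] [209.5742 217.7265] (array([0.4439, 0.1747, 0.0775]), np.float64(0.00016575177991304626))
[0.5899 0.145  0.08  ] [0.444  0.1745 0.08  ] 0.14883582457616268 -0.19901677552662822
```

Run:
```python
from h import *
import pickle
d=pickle.load(open("s0.pkl","rb")); np.set_printoptions(precision=4,suppress=True)
T,S=d["top"],d["scene"]
th=-.199; X=np.array([np.cos(th),np.sin(th),0]);Y=np.array([-np.sin(th),np.cos(th),0])
h=cv2.cvtColor(T["frame"],cv2.COLOR_RGB2HSV).astype(int)
g=(h[...,2]>70).astype(np.uint8); yy,xx=np.mgrid[:384,:512]; g[(xx-224)**2+(yy-196)**2>19**2]=0
pts=cv2.findNonZero(cv2.morphologyEx(g,cv2.MORPH_OPEN,np.ones((2,2)))); c,r=cv2.minEnclosingCircle(pts); print("disc",c,r,onz(T,c,.0725))
# outer rim: points from left/top/bottom of black ring
m=comp(h[...,2]<70,(203,196)); k=cv2.getStructuringElement(cv2.MORPH_ELLIPSE,(9,9))
f=m.copy(); f[(xx-224)**2+(yy-196)**2<22**2]=1; f=cv2.morphologyEx(f,cv2.MORPH_OPEN,k); q=cnt(f).reshape(-1,2); 
q=q[(q[:,0]<228)]; e=cv2.fitEllipse(q); print("rim",e,onz(T,e[0],.093))
hs=cv2.cvtColor(S["frame"],cv2.COLOR_RGB2HSV).astype(int)
m=comp(hs[...,2]<70,(199,186)); f=m.copy(); f[(xx-215)**2+(yy-184)**2<10**2]=1; f=cv2.morphologyEx(f,cv2.MORPH_OPEN,cv2.getStructuringElement(cv2.MORPH_ELLIPSE,(7,7)));q=cnt(f).reshape(-1,2)
es=cv2.fitEllipse(q[q[:,1]<188]); print("srim",es); print("tri",tri(T,e[0],S,es[0]))
# bar width and trimmer coords
w=7.81*.86/494; bc=np.array([.517,.1598,.08]); fr=bc-Y*w/2; print("thick",w,"knob pred",fr+.056*Y)
# pad edges at z=.074
P=[onz(T,u,.074) for u in [(277,171),(262,245),(320,257),(334,182)]]
print("pad edges", [(p@X,p@Y) for p in P], "front face y",fr@Y)
cv2.imwrite("pics/k.png",np.hstack([cv2.resize(T["frame"][165:230,190:255,::-1],(400,400),interpolation=4),cv2.resize(S["frame"][165:205,195:235,::-1],(400,400),interpolation=4)]))
```

```text
disc (224.54469299316406, 197.1508331298828) 14.081111907958984 [0.5249 0.2061 0.0725]
rim ((222.18093872070312, 195.43637084960938), (46.735450744628906, 49.451934814453125), 13.26992416381836) [0.526  0.2077 0.093 ]
srim ((216.53189086914062, 180.46461486816406), (18.97798728942871, 38.867942810058594), 88.36207580566406)
tri (array([0.5264, 0.206 , 0.097 ]), np.float64(0.002873580787160815))
thick 0.013596356275303643 knob pred [0.5267 0.208  0.08  ]
pad edges [(np.float64(0.5370173819141428), np.float64(0.22420635396539096)), (np.float64(0.404826834539757), np.float64(0.22435619845983576)), (np.float64(0.40451068809208784), np.float64(0.12216838557166582)), (np.float64(0.5371687143887279), np.float64(0.12259011256490548))] front face y 0.2520534283765694
```

View pics/k.png

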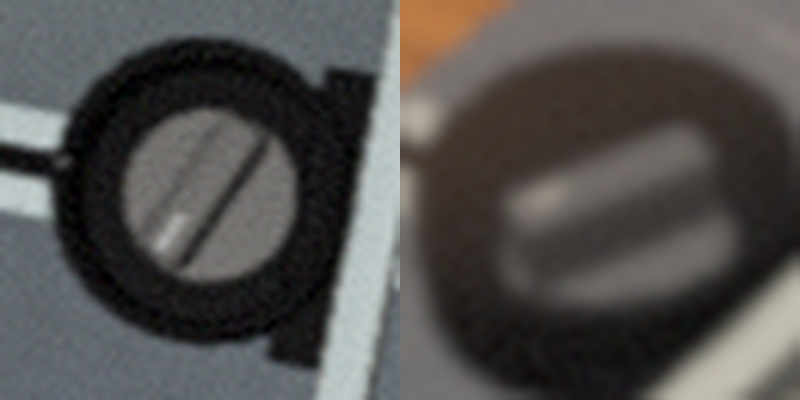

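The picture shows the bar's edges in the top-view zoom: left (150,215) to (220,125), right (185,262) to (268,140). Its centre is at about px (223.3,195.1) and its yaw is about -0.61. The knob axis is near (0.526, 0.207), the rim height triangulates to about 0.095 (0.093 expected), and the gap is about 27 mm. Next I'll move above it.

```bash
python3 steer.py '[-0.408, -0.284, 0, 0, 0, 0.22, -0.408, -0.284, 0, 0, 0, 0.22, -0.408, -0.284, 0, 0, 0, 0.22, -0.408, -0.284, 0, 0, 0, 0.22, -0.408, -0.284, 0, 0, 0, 0.22, -0.408, -0.284, 0, 0, 0, 0.22, -0.408, -0.284, 0, 0, 0, 0.22, -0.408, -0.284, 0, 0, 0, 0.22, -0.408, -0.284, 0, 0, 0, 0.22, -0.408, -0.284, 0, 0, 0, 0.22]' 0.36 20
cat >> h.py <<'E'
from scipy.spatial.transform import Rotation as Ro
def togo(bot,xyz,head):
    s=bot.read_state(); R=Ro.from_quat(s["ee_rot"]); M=R.as_matrix(); y=np.arctan2(M[1,1],M[0,1])
    print("tool shift",np.round(M.T@(np.array(xyz)-s["tool_pos"]),4),"rz",round(y-head,4),"head",round(y,4),"z",np.round(M[:,2],4),"j",np.round(s["joints"],2))
E
python3 -c "
from h import *
from cell import bot, snapshot
togo(bot,(.526,.207,.30),.961)"
```

```text
t: 0.93
tool_pos: [0.4826, 0.2728, 0.4046]
ee_rot: [0.3, 0.954, -0.0, -0.0]
force: [0.8, 0.5, -0.5]
width: 0.362
grip_force: 0.0
tool shift [-0.0732 -0.0292  0.1046] rz 0.0011 head 0.9621 z [-0. -0. -1.] j [ 0.47 -0.15  1.7   0.    1.59 -0.49]
```

```bash
python3 steer.py '[-0.036, -0.014, 0, 0, 0, 0, -0.073, -0.029, 0.02, 0, 0, 0, -0.073, -0.029, 0.06, 0, 0, 0, -0.073, -0.029, 0.095, 0, 0, 0, -0.073, -0.029, 0.105, 0, 0, 0, -0.073, -0.029, 0.105, 0, 0, 0]'
python3 - <<'E'
from h import *
from cell import bot, snapshot
togo(bot,(.526,.207,.2495),.961)
for n in("scene","top"):
    p=snapshot(n); x,y=(150,80) if n=="scene" else (160,110)
    cv2.imwrite(f"pics/{n}1.png",cv2.resize(p["frame"][y:y+150,x:x+150,::-1],(390,390),interpolation=4))
cv2.imwrite("pics/both1.png",np.hstack([cv2.imread("pics/scene1.png"),cv2.imread("pics/top1.png")]))
E
```

```text
t: 1.43
tool_pos: [0.5249, 0.209, 0.2969]
ee_rot: [0.3, 0.954, -0.002, -0.002]
force: [-0.6, -0.0, 0.7]
width: 0.364
grip_force: 0.0
tool shift [-0.0022 -0.0008  0.0474] rz 0.0009 head 0.9619 z [-0.0048 -0.0016 -1.    ] j [ 0.33 -0.07  1.81  0.    1.41 -0.63]
```

View pics/both1.png

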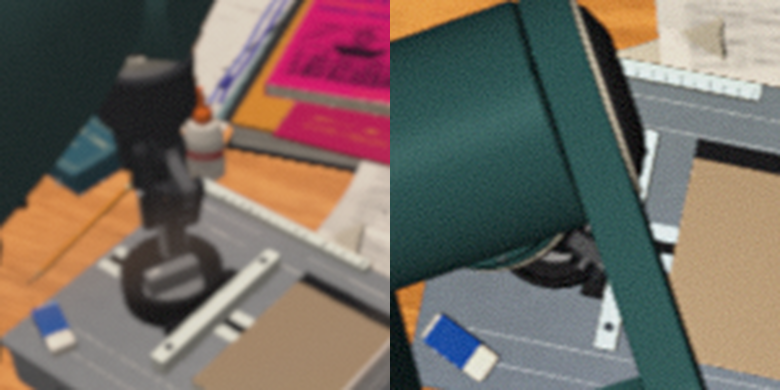

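The gripper hangs centred over the cup, with the fingers (scene crop (172,240)) just above the bar at (172,280). I'll lower it straight down.

```bash
python3 steer.py '[-0.001, 0, 0.006, 0, 0, 0, -0.001, 0, 0.018, 0, 0, 0, -0.001, 0, 0.03, 0, 0, 0, -0.001, 0, 0.04, 0, 0, 0, -0.001, 0, 0.0465, 0, 0, 0, -0.001, 0, 0.0465, 0, 0, 0, -0.001, 0, 0.0465, 0, 0, 0]'
python3 -c "
from h import *
from cell import bot, snapshot
togo(bot,(.526,.207,.2495),.961)"
```

```text
t: 2.12
tool_pos: [0.5262, 0.2086, 0.2528]
ee_rot: [0.3, 0.954, -0.0, -0.0]
force: [0.2, -0.3, -0.1]
width: 0.358
grip_force: 0.0
tool shift [-0.0008 -0.0014  0.0033] rz 0.001 head 0.962 z [-9.e-04 -3.e-04 -1.e+00] j [ 0.33 -0.04  1.85 -0.    1.33 -0.63]
```

```bash
python3 steer.py '[0, -0.001, 0.002, 0, 0, 0, 0, -0.001, 0.002, 0, 0, 0]'; python3 steer.py '[0, 0, 0, 0, 0, 0, 0, 0, 0, 0, 0, 0, 0, 0, 0, 0, 0, 0, 0, 0, 0, 0, 0, 0, 0, 0, 0, 0, 0, 0, 0, 0, 0, 0, 0, 0]' 0 60
python3 -c "
from h import *
from cell import bot, snapshot
togo(bot,(.526,.207,.2495),.961);s=bot.read_state();print(s['force'],s['ft_torque'],s['joint_torque'])"
```

```text
t: 2.28
tool_pos: [0.5257, 0.2077, 0.2514]
ee_rot: [0.3, 0.954, 0.0, 0.0]
force: [-0.3, -0.2, -0.0]
width: 0.362
grip_force: 0.0
t: 2.78
tool_pos: [0.5256, 0.2078, 0.2517]
ee_rot: [0.3, 0.954, 0.0, 0.0]
force: [-3.5, -1.0, 5.3]
width: 0.146
grip_force: 61.0
tool shift [-0.0008 -0.0005  0.0022] rz 0.0011 head 0.9621 z [ 2.e-04  2.e-04 -1.e+00] j [ 0.33 -0.04  1.85  0.    1.33 -0.63]
[-3.53014224 -1.02091282  5.28768319] [-0.07749846  0.67162805  0.15094769] [ -0.79387391 -52.84587264 -57.82710314  -0.21691156  -1.11755624
   0.17109058]
```

```bash
cat > f.py <<'E'
from h import *
from cell import bot, snapshot
s=bot.read_state(); th=-.199; X=np.array([np.cos(th),np.sin(th),0]);Y=np.array([-np.sin(th),np.cos(th),0])
p=s["tool_pos"]-np.array([.5256,.2078,.2517]); M=Ro.from_quat(s["ee_rot"]).as_matrix()
print("dX,dY mm",np.round([p@X*1e3,p@Y*1e3],2),"F XYz",np.round([s["force"]@X,s["force"]@Y,s["force"][2]],2),"T",np.round(s["ft_torque"],3),"j6t",round(s["joint_torque"][5],3),"head",round(np.arctan2(M[1,1],M[0,1]),4),"tx,ty of -Y",np.round(-M.T@Y,3)[:2],"w",s["width"].round(3),s["grip_force"].round(1),"t",s["t"].round(2))
E
python3 steer.py '[-0.0008, -0.0018, 0, 0, 0, 0, -0.0024, -0.0055, 0, 0, 0, 0, -0.0044, -0.0101, 0, 0, 0, 0, -0.0064, -0.0147, 0, 0, 0, 0, -0.008, -0.0184, 0, 0, 0, 0, -0.0088, -0.0202, 0, 0, 0, 0, -0.0088, -0.0202, 0, 0, 0, 0]' >/dev/null; python3 f.py
```

```text
Traceback (most recent call last):
  File "f.py", line 5, in <module>
    print("dX,dY mm",np.round([p@X*1e3,p@Y*1e3],2),"F XYz",np.round([s["force"]@X,s["force"]@Y,s["force"][2]],2),"T",np.round(s["ft_torque"],3),"j6t",round(s["joint_torque"][5],3),"head",round(np.arctan2(M[1,1],M[0,1]),4),"tx,ty of -Y",np.round(-M.T@Y,3)[:2],"w",s["width"].round(3),s["grip_force"].round(1),"t",s["t"].round(2))
                                                                                                                                                                                                                                                                       ^^^^^^^^^^^^^^^^
AttributeError: 'float' object has no attribute 'round'
```

```bash
sed -i 's/s\["width"\].round(3),s\["grip_force"\].round(1),"t",s\["t"\].round(2)/*np.round([s["width"],s["grip_force"],s["t"]],3)/' f.py; python3 f.py; python3 steer.py '[-0.0004, -0.0009, 0, 0, 0, 0, -0.0008, -0.0018, 0, 0, 0, 0, -0.0008, -0.0018, 0, 0, 0, 0]' >/dev/null; python3 f.py;  python3 steer.py '[-0.0004, -0.0009, 0, 0, 0, 0, -0.0008, -0.0018, 0, 0, 0, 0, -0.0008, -0.0018, 0, 0, 0, 0]' >/dev/null; python3 f.py
```

```text
dX,dY mm [  0.06 -22.28] F XYz [-3.47 -1.51  5.48] T [-0.119  0.651  0.209] j6t 0.1 head 0.9619 tx,ty of -Y [-0.398 -0.917] w 0.147 61.073 3.367
dX,dY mm [  0.08 -23.97] F XYz [-3.57  0.42  5.48] T [0.086 0.634 0.194] j6t 0.13 head 0.9621 tx,ty of -Y [-0.398 -0.917] w 0.146 61.032 3.617
dX,dY mm [  0.09 -25.89] F XYz [-3.93  0.53  5.05] T [0.258 0.622 0.155] j6t 0.122 head 0.9622 tx,ty of -Y [-0.398 -0.917] w 0.145 61.035 3.867
```

```bash
for i in 1; do python3 steer.py '[-0.0004, -0.0009, 0, 0, 0, 0, -0.0008, -0.0018, 0, 0, 0, 0, -0.0008, -0.0018, 0, 0, 0, 0]' >/dev/null; python3 f.py; done; python3 steer.py '[-0.0004, -0.0009, 0, 0, 0, 0, -0.0006, -0.0014, 0, 0, 0, 0, -0.0006, -0.0014, 0, 0, 0, 0]' >/dev/null; python3 f.py
```

```text
dX,dY mm [  0.1  -27.82] F XYz [-2.96  0.91  4.7 ] T [0.354 0.565 0.208] j6t 0.133 head 0.9622 tx,ty of -Y [-0.398 -0.917] w 0.143 61.025 4.117
dX,dY mm [  0.1  -29.31] F XYz [-2.76  0.44  4.97] T [0.397 0.559 0.196] j6t 0.146 head 0.9621 tx,ty of -Y [-0.398 -0.917] w 0.143 61.015 4.367
```

```bash
python3 steer.py '[-0.0002, -0.0005, 0, 0, 0, 0, -0.0004, -0.0009, 0, 0, 0, 0, -0.0004, -0.0009, 0, 0, 0, 0]' >/dev/null; python3 f.py
```

```text
dX,dY mm [  0.09 -30.27] F XYz [-4.26  1.3   5.12] T [0.392 0.572 0.189] j6t 0.15 head 0.9622 tx,ty of -Y [-0.398 -0.917] w 0.145 61.011 4.617
```

```bash
python3 steer.py '[-0.0002, -0.0005, 0, 0, 0, 0, -0.0004, -0.0009, 0, 0, 0, 0, -0.0004, -0.0009, 0, 0, 0, 0]' >/dev/null; python3 f.py
```

```text
dX,dY mm [  0.1  -31.05] F XYz [-3.01  5.2   4.88] T [0.925 0.502 0.142] j6t 0.156 head 0.9623 tx,ty of -Y [-0.398 -0.917] w 0.144 60.914 4.867
```

```bash
python3 steer.py '[-0.0002, -0.0005, 0, 0, 0, 0, -0.0004, -0.0009, 0, 0, 0, 0, -0.0004, -0.0009, 0, 0, 0, 0]' >/dev/null; python3 f.py
```

```text
dX,dY mm [ 3.00e-02 -3.15e+01] F XYz [-2.9  12.52  2.54] T [2.301 0.078 0.151] j6t 0.146 head 0.9625 tx,ty of -Y [-0.398 -0.917] w 0.149 60.671 5.117
```

```bash
python3 steer.py '[-0.0002, -0.0005, 0, 0, 0, 0, -0.0002, -0.0005, 0, 0, 0, 0]' >/dev/null; python3 f.py
```

```text
dX,dY mm [-1.000e-02 -3.175e+01] F XYz [-2.76 17.24  0.42] T [ 3.052 -0.173  0.15 ] j6t 0.144 head 0.9626 tx,ty of -Y [-0.398 -0.917] w 0.146 60.568 5.283
```

```bash
python3 steer.py '[0.0002, 0.0005, 0, 0, 0, 0, 0.0002, 0.0005, 0, 0, 0, 0, 0.0002, 0.0005, 0, 0, 0, 0]' >/dev/null; python3 f.py
python3 - <<'E'
from h import *
from cell import bot, snapshot
for n in("scene","top"):
    p=snapshot(n); x,y=(190,150) if n=="scene" else (220,130)
    cv2.imwrite(f"pics/{n}2.png",cv2.resize(p["frame"][y:y+130,x:x+130,::-1],(390,390),interpolation=4))
cv2.imwrite("pics/both2.png",np.hstack([cv2.imread("pics/scene2.png"),cv2.imread("pics/top2.png")]))
E
```

```text
dX,dY mm [  0.05 -31.48] F XYz [-1.97 12.34  1.23] T [2.265 0.007 0.18 ] j6t 0.173 head 0.9625 tx,ty of -Y [-0.398 -0.917] w 0.145 60.712 5.533
```

View pics/both2.png

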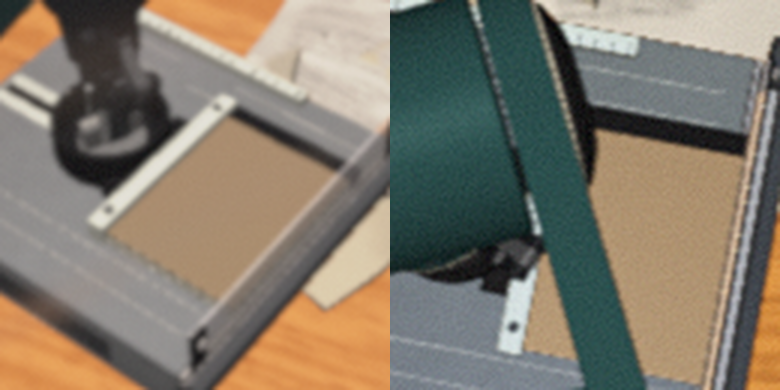

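The scene view shows the stop flush against the pad and the pad's far edge along the guard, square. Step 1 is met at about 12 N. I'll start turning, reading the torque while the knob moves.

```bash
python3 steer.py '[0, 0, 0, 0, 0, 0.02, 0, 0, 0, 0, 0, 0.04, 0, 0, 0, 0, 0, 0.06, 0, 0, 0, 0, 0, 0.08, 0, 0, 0, 0, 0, 0.1]' >/dev/null; python3 f.py; python3 steer.py '[0, 0, 0, 0, 0, 0.02, 0, 0, 0, 0, 0, 0.04, 0, 0, 0, 0, 0, 0.06]' >/dev/null; python3 f.py;python3 steer.py '[0, 0, 0, 0, 0, 0.02, 0, 0, 0, 0, 0, 0.04]' >/dev/null; python3 f.py
```

```text
dX,dY mm [ 3.000e-02 -3.148e+01] F XYz [-2.72 13.09  1.45] T [2.259 0.098 0.217] j6t -0.418 head 0.8616 tx,ty of -Y [-0.488 -0.873] w 0.145 60.759 6.05
dX,dY mm [  0.05 -31.45] F XYz [-2.75 12.92  2.88] T [ 2.214 -0.017  0.206] j6t -0.418 head 0.8016 tx,ty of -Y [-0.54  -0.842] w 0.142 60.754 6.3
dX,dY mm [  0.04 -31.46] F XYz [-2.88 13.27  1.9 ] T [ 2.215 -0.017  0.163] j6t -0.418 head 0.7616 tx,ty of -Y [-0.573 -0.82 ] w 0.145 60.75 6.467
```

```bash
python3 steer.py '[0, 0, 0, 0, 0, 0.02, 0, 0, 0, 0, 0, 0.04, 0, 0, 0, 0, 0, 0.06]' >/dev/null; python3 f.py;python3 steer.py '[0, 0, 0, 0, 0, 0.02, 0, 0, 0, 0, 0, 0.04]' >/dev/null; python3 f.py
```

```text
dX,dY mm [  0.04 -31.46] F XYz [-2.66 13.25  2.14] T [ 2.253 -0.054  0.192] j6t -0.418 head 0.7016 tx,ty of -Y [-0.621 -0.784] w 0.147 60.744 6.717
dX,dY mm [  0.05 -31.45] F XYz [-2.71 14.37  2.79] T [ 2.245 -0.049  0.204] j6t -0.418 head 0.6616 tx,ty of -Y [-0.652 -0.758] w 0.143 60.739 6.883
```

```bash
python3 steer.py '[0, 0, 0, 0, 0, 0.02, 0, 0, 0, 0, 0, 0.04, 0, 0, 0, 0, 0, 0.06, 0, 0, 0, 0, 0, 0.08]' >/dev/null; python3 f.py
```

```text
dX,dY mm [  0.04 -31.45] F XYz [-1.64 13.45  2.39] T [ 2.309 -0.094  0.258] j6t -0.418 head 0.5816 tx,ty of -Y [-0.71  -0.704] w 0.144 60.728 7.217
```

```bash
python3 steer.py '[0, 0, 0, 0, 0, 0.02, 0, 0, 0, 0, 0, 0.04, 0, 0, 0, 0, 0, 0.06, 0, 0, 0, 0, 0, 0.08]' >/dev/null; python3 f.py
```

```text
dX,dY mm [  0.06 -31.44] F XYz [-2.34 13.35  1.04] T [ 2.282 -0.067  0.246] j6t -0.418 head 0.5016 tx,ty of -Y [-0.764 -0.645] w 0.144 60.717 7.55
```

```bash
python3 steer.py '[0, 0, 0, 0, 0, 0.02, 0, 0, 0, 0, 0, 0.04]' >/dev/null; python3 f.py;python3 steer.py '[0, 0, 0, 0, 0, 0.02]' >/dev/null; python3 f.py
```

```text
dX,dY mm [  0.05 -31.43] F XYz [-2.09 14.55  2.44] T [ 2.329 -0.104  0.219] j6t -0.418 head 0.4616 tx,ty of -Y [-0.79  -0.614] w 0.144 60.712 7.717
dX,dY mm [  0.06 -31.43] F XYz [-2.53 13.2   1.41] T [ 2.283 -0.056  0.172] j6t -0.418 head 0.4416 tx,ty of -Y [-0.802 -0.598] w 0.143 60.708 7.8
```

```bash
python3 steer.py '[0, 0, 0, 0, 0, 0.02]' >/dev/null; python3 f.py;python3 steer.py '[0, 0, 0, 0, 0, 0.02]' >/dev/null; python3 f.py
```

```text
dX,dY mm [  0.06 -31.44] F XYz [-2.23 13.3   1.52] T [ 2.324 -0.133  0.255] j6t -0.419 head 0.4215 tx,ty of -Y [-0.814 -0.581] w 0.142 60.705 7.883
dX,dY mm [  0.04 -31.42] F XYz [-2.25 13.34  2.79] T [ 2.318 -0.107  0.2  ] j6t -0.419 head 0.4016 tx,ty of -Y [-0.825 -0.565] w 0.143 60.703 7.967
```

```bash
python3 steer.py '[0, 0, 0, 0, 0, 0.02, 0, 0, 0, 0, 0, 0.04, 0, 0, 0, 0, 0, 0.06, 0, 0, 0, 0, 0, 0.08]' >/dev/null; python3 f.py
```

```text
dX,dY mm [  0.06 -31.41] F XYz [-1.27 14.4   1.7 ] T [ 2.283 -0.163  0.216] j6t -0.419 head 0.3216 tx,ty of -Y [-0.867 -0.497] w 0.148 60.69 8.3
```

```bash
python3 steer.py '[0, 0, 0, 0, 0, 0.02, 0, 0, 0, 0, 0, 0.04, 0, 0, 0, 0, 0, 0.06]' >/dev/null; python3 f.py
```

```text
dX,dY mm [  0.07 -31.42] F XYz [-2.42 13.76  1.46] T [ 2.319 -0.225  0.146] j6t -0.419 head 0.2616 tx,ty of -Y [-0.896 -0.444] w 0.144 60.681 8.55
```

```bash
python3 steer.py '[0, 0, 0, 0, 0, 0.02, 0, 0, 0, 0, 0, 0.04, 0, 0, 0, 0, 0, 0.06, 0, 0, 0, 0, 0, 0.08]' >/dev/null; python3 f.py
```

```text
dX,dY mm [  0.09 -31.43] F XYz [-2.08 13.46  0.66] T [ 2.31  -0.185  0.225] j6t -0.419 head 0.1815 tx,ty of -Y [-0.928 -0.371] w 0.144 60.668 8.883
```

```bash
python3 steer.py '[0, 0, 0, 0, 0, 0.02, 0, 0, 0, 0, 0, 0.04, 0, 0, 0, 0, 0, 0.06]' >/dev/null; python3 f.py
```

```text
dX,dY mm [  0.09 -31.43] F XYz [-2.59 14.61  2.09] T [ 2.26  -0.174  0.22 ] j6t -0.419 head 0.1215 tx,ty of -Y [-0.949 -0.315] w 0.146 60.659 9.133
```

```bash
python3 steer.py '[0, 0, 0, 0, 0, 0.02, 0, 0, 0, 0, 0, 0.04, 0, 0, 0, 0, 0, 0.06, 0, 0, 0, 0, 0, 0.08]' >/dev/null; python3 f.py
```

```text
dX,dY mm [  0.11 -31.44] F XYz [-2.08 13.76  1.24] T [ 2.337 -0.244  0.236] j6t -0.419 head 0.0415 tx,ty of -Y [-0.971 -0.238] w 0.144 60.648 9.467
```

```bash
python3 steer.py '[0, 0, 0, 0, 0, 0.02, 0, 0, 0, 0, 0, 0.04, 0, 0, 0, 0, 0, 0.06]' >/dev/null; python3 f.py
```

```text
dX,dY mm [  0.1  -31.41] F XYz [-1.53 14.61  1.98] T [ 2.375 -0.199  0.256] j6t -0.419 head -0.0184 tx,ty of -Y [-0.984 -0.18 ] w 0.144 60.639 9.717
```

```bash
python3 steer.py '[0, 0, 0, 0, 0, 0.02, 0, 0, 0, 0, 0, 0.04, 0, 0, 0, 0, 0, 0.06]' >/dev/null; python3 f.py
```

```text
dX,dY mm [  0.1  -31.42] F XYz [-0.25 13.77  1.62] T [ 2.314 -0.19   0.26 ] j6t -0.382 head -0.0784 tx,ty of -Y [-0.993 -0.12 ] w 0.142 60.665 9.967
```

```bash
python3 steer.py '[0, 0, 0, 0, 0, 0.02, 0, 0, 0, 0, 0, 0.04]' >/dev/null; python3 f.py
```

```text
dX,dY mm [  0.1 -31.4] F XYz [-1.43 14.71  1.76] T [ 2.346 -0.184  0.267] j6t -0.354 head -0.1184 tx,ty of -Y [-0.997 -0.081] w 0.146 60.691 10.133
```

The rise has begun: joint 6 torque went -0.419 to -0.354, a rise of 0.065 at about 0.7–0.8 N m/rad, and Tz is rising too. Contact was near heading -0.03, so I'll aim for about -0.205.

```bash
python3 steer.py '[0, 0, 0, 0, 0, 0.02, 0, 0, 0, 0, 0, 0.04]' >/dev/null; python3 f.py
```

```text
dX,dY mm [  0.09 -31.41] F XYz [-0.73 13.19  0.64] T [ 2.279 -0.245  0.343] j6t -0.326 head -0.1584 tx,ty of -Y [-0.999 -0.041] w 0.152 60.72 10.3
```

```bash
python3 steer.py '[0, 0, 0, 0, 0, 0.02]' >/dev/null; python3 f.py
```

```text
dX,dY mm [  0.12 -31.43] F XYz [-2.28 13.38  1.98] T [ 2.293 -0.233  0.334] j6t -0.312 head -0.1783 tx,ty of -Y [-1.    -0.021] w 0.147 60.736 10.383
```

```bash
python3 steer.py '[0, 0, 0, 0, 0, 0.02, 0, 0, 0, 0, 0, 0.04]' >/dev/null; python3 f.py;  python3 steer.py '[0, 0, 0, 0, 0, 0.0, 0, 0, 0, 0, 0, 0, 0, 0, 0, 0, 0, 0, 0, 0, 0, 0, 0, 0]' >/dev/null; python3 f.py
```

```text
dX,dY mm [  0.11 -31.41] F XYz [-1.47 13.89  1.12] T [ 2.211 -0.189  0.337] j6t -0.284 head -0.2183 tx,ty of -Y [-1.     0.019] w 0.146 60.771 10.55
dX,dY mm [  0.11 -31.43] F XYz [-1.04 13.63  1.44] T [ 2.342 -0.171  0.181] j6t 0.179 head -0.2175 tx,ty of -Y [-1.     0.019] w 0.144 60.668 10.883
```

```bash
python3 steer.py '[0.0005, 0, 0, 0, 0, 0, 0.001, 0, 0, 0, 0, 0, 0.001, 0, 0, 0, 0, 0]' >/dev/null; python3 f.py; python3 steer.py '[0, 0, 0, 0, 0, 0, 0, 0, 0, 0, 0, 0, 0, 0, 0, 0, 0, 0, 0, 0, 0, 0, 0, 0, 0, 0, 0, 0, 0, 0]' 0.36 20; python3 f.py
```

```text
dX,dY mm [  0.18 -30.94] F XYz [-2.2   5.63  5.81] T [1.05  0.212 0.228] j6t 0.249 head -0.2176 tx,ty of -Y [-1.     0.019] w 0.142 61.081 11.133
t: 11.55
tool_pos: [0.5196, 0.1768, 0.2511]
ee_rot: [0.78, 0.626, -0.0, 0.0]
force: [-0.2, 0.0, 0.6]
width: 0.363
grip_force: 0.0
dX,dY mm [  0.21 -31.55] F XYz [-0.18 -0.03  0.64] T [-0.043  0.027 -0.007] j6t 0.001 head -0.2182 tx,ty of -Y [-1.     0.019] w 0.363 0.0 11.55
```

```bash
python3 steer.py '[0, 0, -0.01, 0, 0, 0, 0, 0, -0.03, 0, 0, 0, 0, 0, -0.06, 0, 0, 0, 0, 0, -0.09, 0, 0, 0, 0.04, 0, -0.1, 0, 0, 0, 0.08, 0, -0.1, 0, 0, 0, 0.12, 0, -0.1, 0, 0, 0, 0.16, 0, -0.1, 0, 0, 0, 0.2, 0, -0.1, 0, 0, 0, 0.23, 0, -0.1, 0, 0, 0]'; python3 steer.py '[0.04, 0, 0, 0, 0, 0, 0.08, 0, 0, 0, 0, 0, 0.1, 0, 0, 0, 0, 0, 0.1, 0, 0, 0, 0, 0]'
python3 - <<'E'
from h import *
from cell import bot, snapshot
import pickle
d={}
for n in("scene","top"):
    p=snapshot(n); d[n]=p; x,y=(145,130) if n=="scene" else (175,120)
    cv2.imwrite(f"pics/{n}3.png",cv2.resize(p["frame"][y:y+180,x:x+190,::-1],(399,378),interpolation=4))
cv2.imwrite("pics/both3.png",np.hstack([cv2.imread("pics/scene3.png"),cv2.imread("pics/top3.png")]))
pickle.dump(d,open("s3.pkl","wb"))
E
```

```text
t: 12.38
tool_pos: [0.5693, 0.4043, 0.3518]
ee_rot: [0.78, 0.626, 0.0, -0.0]
force: [0.1, -0.2, 0.1]
width: 0.36
grip_force: 0.0
t: 12.72
tool_pos: [0.5908, 0.5028, 0.3506]
ee_rot: [0.779, 0.627, -0.0, -0.0]
force: [-0.4, -1.4, -0.5]
width: 0.361
grip_force: 0.0
```

View pics/both3.png

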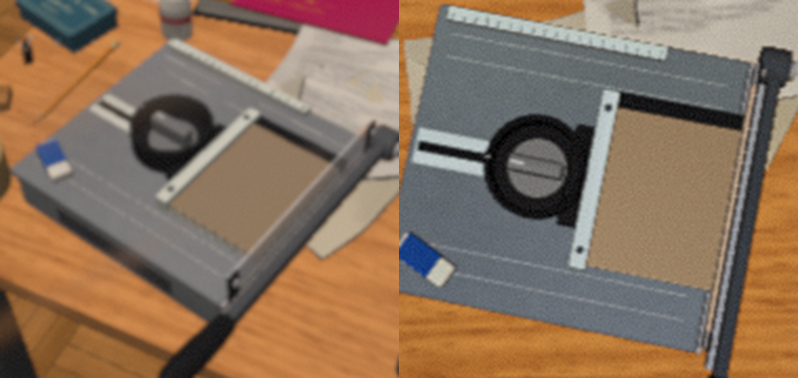

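The picture shows the stop flush against the pad, the pad along the guard, the knob bar turned and the eraser untouched at the front left. Handing in.

```bash
python3 -c "
from cell import bot, snapshot
print(bot.job_done())"
```

```text
the job is handed in; nothing more can be done
None
```

I handed the job in at about 12.8 s: the pad is pressed square and home against the guard, the gauge is locked at a torque rise of about 0.135 N m, and the gripper is clear with the eraser untouched. The hand-in returned no verdict.

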